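# Tip the dough pin out of its tube

## Robot

A 6-joint arm with a two-finger parallel gripper is mounted at the origin on the work surface. World frame = base frame: x ahead of the robot, y to its left, z up, the work surface at z = 0. Lengths are in mm, angles in rad, forces in N, time in s.
With the tool pointing down it reaches from about 275 to 850 mm from the base axis. Payload 5.2 kg.
Tool frame: the origin (TCP) lies where the fingers leave the gripper's body, on its centre line; the fingertips stand 73 mm ahead of it and the grasp point (between the pads) lies r.hold_point_z ahead of it (r.hold_point_z is the distance from the TCP to the grasp point, in mm); z points along the fingers, y is the line along which they close (so a half turn about z gives the same grasp; the last joint's range is limited). The gripper opens to 85 mm and grips with 20 to 120 N. Pads are 22 mm wide; open, the fingers measure 114 mm over their backs; the gripper's body (76 mm by 85 mm) begins 54 mm behind the grasp point. The pads swing forward as they close: fully open they stand 13 mm farther back than shut.
Start: joints at [1.06, 0.259, 1.535, -0, 1.348, -0.203], TCP at [166.608, 524.164, 303.91] pointing down, gripper open.
Joint ranges: [-3.14, 3.14], [-0.91, 2.08], [0.19, 2.58], [-1.22, 4.36], [0.22, 2.71], [-3.12, 3.12]. Speed limits (rad/s): [2.57, 2.57, 3.14, 3.14, 3.14, 3.14].

## Interface

Orientations are given as a rotation vector (axis times angle).
In Python, from bench import r, vision gives the robot as it stands.
- The arm moves only by the shell command python3 -m jog 'ROWS' [FORCE]. ROWS is JSON, a list of rows, each an object with "turn": the turn, a rotation vector about the tool's x, y, z in units of 0.15 rad (1.0 is 0.15 rad), a list of three; "delta_pos": the shift along the tool's x, y, z in units of 0.12 m (1.0 is 0.12 m), a list of three; "jaw": the opening, from 0 (shut) to 1 (fully open). In form: [{"turn": [wx, wy, wz], "delta_pos": [tx, ty, tz], "jaw": jaw}, ...]. A call has 1 to 5 rows; each row shifts and turns the commanded pose from where the row before left it, along the tool's axes as they then stand; what a row does not reach is not made up. A row lasts 1/10 s, in which the tool goes at most 50 mm and 8.59 degrees, less where a joint would pass 70% of its speed; a pose out of reach is approached as far as the arm can. A call with a number of a shift or a turn outside -1 to 1 is refused whole. A call with a gripper value outside its range is refused whole. The fingers move at their own pace and stop on an object; FORCE is the grip in N (left out, the last holds). Time passes only in rows, so rows that do not move let the fingers close. It gives the time, the measured TCP pose, the force, the opening and the grip force at its end, in the units of the state.
- r.state(): the state, without advancing time (a new reading comes with each control period).
- vision.capture(name): name is "scene" or "top"; returns a dict with "image" (480x640x3 uint8, blue, green, red), "z_map" (480x640 float32, mm along the optical axis (not along the pixel's ray), 0 where there is no reading), "fx", "fy", "cx", "cy" (pixels), "R" (3x3) and "t" (3): a world point X has camera coordinates R X + t. Camera axes: x right, y down, z forward; pixel columns grow to the right and rows downward; lengths in mm; the calibration is good to about 2 mm. A picture is of the moment at which its call begins.
- r.finish_job(): hands the job in; it is judged then, once.
The state is a dict: "time_s": time; "q": joint angles; "qvel": joint speeds; "tau": joint torques, N m; "tcp_pos": TCP position; "eef_rot": TCP orientation; "force": force on the tool from outside, world axes, zero at the start; "wrist_torque": the same for the moment, N m; "opening": opening from 0.0 (shut) to 1.0 (fully open); "grip_force": force on a finger pad.
Only numpy, scipy, OpenCV 4.12 (cv2) and the standard library are available. Lean on these libraries where they do the work, as an engineer would, in place of code of your own. Each camera call takes 0.05 s, during which the arm holds its last target. There are 200 camera calls.

## Task

A small wooden dough pin is kept inside the longer of the two steel tipping tubes on the snack stall's counter. Tip that tube mouth-down until it stops so that the pin slides out onto the wire runners, take the pin by its exposed end, draw it clear of the tube and set it down in the shallow metal tray, lying flat inside it; lower it in, do not drop it. Leave the shorter tube level.

Things in the scene. Friction and masses are not known exactly. Their poses are not given: they have to be found in the camera images.
- long_tube: Longer steel tube, 44 mm across, bore 38, on a stand between two cheeks (20 mm above pivot). Origin: pivot, on its centre line, 150 mm up; x to the mouth, y along pivot, z up. Closed end x=-115 mm, mouth +75. Level at start; pressed down near the mouth (3-5 N) it tips to a stop at 0.46 rad and stays. Floor of two wires, 15 mm wide, 19 mm below axis, run on to x=+187, turned up 11 mm as a stop.
- short_tube: The other tipping tube, alike and on a like stand but only 105 mm long (x = -60 to +45 mm, wires to +105 mm), with a short pin of its own. Not to be used: leave it level. Origin on the pivot, x to its mouth, z up.
- pin: Wooden rod, round ends, 170 mm long, 18 diameter, 50 g, in the long tube on the wires, its axis 6 mm below the tube's. Origin: its middle; x along it. With the tube tipped it slides to the stop: middle at tube x=+99 mm, 110 mm exposed, free at both sides and below. To get it out lift it 12 mm square to the tube (16 mm of room in the bore) to clear the stop, then draw it 62 mm+ along the tube.
- tray: Shallow rectangular aluminium tray fixed to the counter, outside 160 mm (x) by 250 mm (y) by 22 mm high, walls and floor 3 mm. Origin at the centre of its underside, on the counter; z up, long side along y.
There are look-alikes about, which are no part of the job. What is shaped like the part that bears short_tube but purple is not meant.

How it is judged (in metres and radians):
On the way, in this order (a step that is already met when the one before it is completed fails the run):
1. the long tube is tipped and the pin has slid out to the stop (angle between long_tube's own z axis and vertical above 0.3 rad and x of pin in the frame of long_tube above 0.085 m and distance between pin and long_tube below 0.115 m), for 0.2 s.
2. the pin, still held by the fingers, is lowered into the tray (contact force between pin and the fingers above 0.3 N and z of pin in the frame of tray below 0.06 m and x of pin in the frame of tray between -0.08 and 0.08 m and y of pin in the frame of tray between -0.11 and 0.11 m), for 0.05 s.
At the end, for the whole second after the job is handed in: The dough pin lies at rest and flat (within 4 degrees of level) on the tray's floor, inside its walls; the short tube is level (within about 5 degrees) (x of pin in the frame of tray between -0.07 and 0.07 m and y of pin in the frame of tray between -0.1 and 0.1 m and z of pin in the frame of tray below 0.018 m and angle between pin's own x axis and vertical between 1.5 and 1.64 rad and linear speed of pin below 0.03 m/s and angle between short_tube's own z axis and vertical below 0.1 rad); the robot touches nothing.
It fails at once if the short tube is tipped (more than about 11 degrees) (angle between short_tube's own z axis and vertical above 0.2 rad).
It also fails if it takes over 48 s, if anything falls off the work surface, if the arm or the gripper's body presses on something with over 40 N, if the wrist force passes 120 N, or if a joint passes its speed limit or range.

## Working session

There is one attempt and no reset: what is moved stays moved. The work goes in short steps, Python scripts to look and compute and a shell command to move; the robot and the scene stay as the last step left them, time stands still between calls to the robot, and variables do not carry over. Pictures are saved under pics/ and viewed, at most 10 in all, crops included, and the job is handed in when it is done.

```bash
ls; mkdir -p pics
python3 - <<'E'
from bench import r, vision
import cv2,numpy as np,pickle
s=r.state();print(s, r.hold_point_z)
ims=[]
for n in("scene","top"):
    c=vision.capture(n);pickle.dump(c,open(f'/tmp/{n}.pkl','wb'));cv2.imwrite(f'pics/{n}0.png',c['image'])
    print(n,c['fx'],c['cx'],c['cy'],c['R'].round(3).tolist(),c['t'], (-c['R'].T@c['t']).round())
E
```

```text
pics
{'time_s': 0.0, 'q': array([ 1.06018961e+00,  2.59373145e-01,  1.53612020e+00, -4.87996374e-06,
        1.34797684e+00, -2.02753107e-01]), 'qvel': array([-0.00038749,  0.00096892, -0.00066128, -0.00138201, -0.00051961,
       -0.0007713 ]), 'tau': array([-4.69798579e-04, -4.46032119e+01, -2.90573752e+01, -3.21668522e-04,
        1.17407649e-02, -1.71505553e-05]), 'tcp_pos': array([166.41044662, 523.79712579, 303.04343913]), 'eef_rot': array([-4.81566293e-01, -3.10380412e+00,  2.76563298e-03]), 'force': array([-0.87385826, -0.1987892 ,  1.06463459]), 'wrist_torque': array([ 0.0155719 ,  0.03227193, -0.0123313 ]), 'grip_force': 0.0, 'opening': 1.000414388518372} 53.900000000000006
scene 484.62550514892814 327.89256155277104 249.74431010745192 [[-0.621, 0.784, -0.011], [0.464, 0.356, -0.811], [-0.632, -0.509, -0.585]] [ 286.80428657 -123.92842498 1317.15490577] [1068.  490.  673.]
top 439.52266088717215 321.0222964397137 232.06439878585456 [[0.156, -0.988, -0.001], [-0.966, -0.153, -0.207], [0.205, 0.033, -0.978]] [-44.56360563 480.65924453 958.4552233 ] [ 275.   -3. 1037.]
```

View pics/scene0.png

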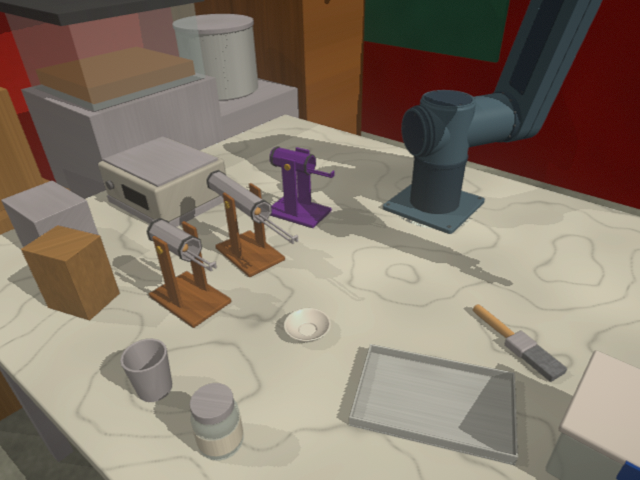

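View pics/top0.png

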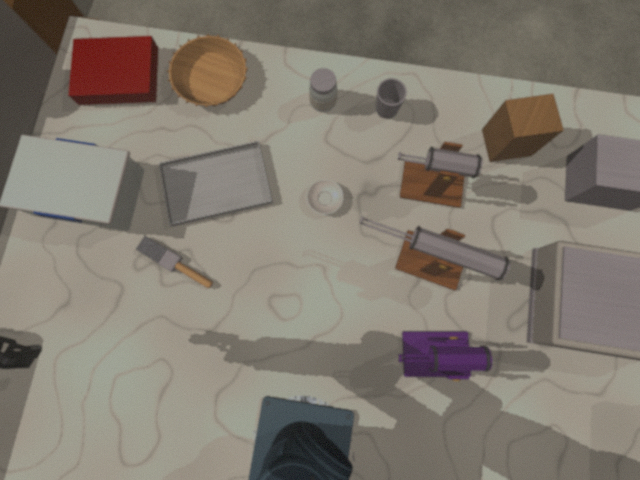

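The scene view shows two tubes on wooden stands (long at (238,200), short at (175,240)) and a purple stand at (300,185). In the top view:
- **Long tube:** closed end (503,262), mouth (413,237), wires running to (362,220). This is the one meant, because it is the longer tube on a brown stand.
- **Short tube:** (453,161), also on a brown stand.
- **Purple look-alike:** (445,357), not meant.
- **Tray:** (217,185).

Next I measure them.

```bash
cat > h.py <<'E'
import numpy as np,cv2,pickle
def cloud(c):
    v,u=np.mgrid[:480,:640]; z=c['z_map']
    P=np.stack([(u-c['cx'])/c['fx']*z,(v-c['cy'])/c['fy']*z,z],-1)
    return (P-c['t'])@c['R']
def proj(c,X):
    p=np.asarray(X)@c['R'].T+c['t']; return np.stack([c['fx']*p[...,0]/p[...,2]+c['cx'],c['fy']*p[...,1]/p[...,2]+c['cy']],-1)
def ray(c,uv,h):
    d=c['R'].T@np.array([(uv[0]-c['cx'])/c['fx'],(uv[1]-c['cy'])/c['fy'],1]);o=-c['R'].T@c['t'];return o+d*(h-o[2])/d[2]
E
python3 - <<'E'
from h import *
t=pickle.load(open('/tmp/top.pkl','rb'));s=pickle.load(open('/tmp/scene.pkl','rb'))
W=cloud(t);sat=cv2.cvtColor(t['image'],cv2.COLOR_BGR2HSV)[...,1]
for n,(x0,x1,y0,y1) in dict(long=(340,520,205,290),short=(385,485,140,190)).items():
    p=W[y0:y1,x0:x1].reshape(-1,3);ss=sat[y0:y1,x0:x1].ravel()
    q=p[(p[:,2]>158)&(p[:,2]<185)&(ss<60)]
    l=cv2.fitLine(q[:,:2].astype(np.float32),cv2.DIST_HUBER,0,.01,.01).ravel()
    k=(q[:,:2]-l[2:])@l[:2];print(n,len(q),l,'ends',l[2:]+k.min()*l[:2],l[2:]+k.max()*l[:2],k.max()-k.min(),'topz',np.percentile(q[:,2],[5,50,95,99]))
    w=p[(p[:,2]>110)&(p[:,2]<150)&(ss<60)]; k=(w[:,:2]-l[2:])@l[:2];print(' wires',len(w),k.min(),k.max(),np.median(w[:,2]))
# tray rim
p=W[130:235,150:285].reshape(-1,3);q=p[(p[:,2]>17)&(p[:,2]<30)]
b=cv2.minAreaRect(q[:,:2].astype(np.float32));print('tray',b,len(q),cv2.boxPoints(b))
print('floor z',np.median(W[175:200,205:230,2]),'counter',np.median(W[290:320,280:300,2]))
im=t['image'][125:300,340:530];cv2.imwrite('pics/crop.png',cv2.resize(im,None,fx=4,fy=3.4 if 0 else 3.4,interpolation=3))
for uv in [(362,220),(413,237),(503,262)]:print(uv,ray(t,uv,150))
E
```

```text
long 2114 [ 1.9391765e-01  9.8101783e-01  4.5744412e+02 -2.5658813e+02] ends [ 438.58452777 -351.99770042] [ 476.39070503 -160.7385011 ] 194.95996287170163 topz [160.13247839 170.12036206 174.6948475  175.93102531]
 wires 369 -97.12651008029206 211.14365263841012 136.26348971861924
short 1044 [ 2.1678494e-02  9.9976498e-01  6.4795898e+02 -2.2761955e+02] ends [ 646.77931869 -282.02316667] [ 649.1494217  -172.71917364] 109.32968781958343 topz [160.07813819 170.27406474 174.83290189 176.58755963]
 wires 223 -53.974764448020174 116.97715206708047 136.78987059823316
tray ((570.6889038085938, 306.23077392578125), (161.7506561279297, 250.51882934570312), 22.48332405090332) 539 [[448.05984 391.04144]
 [543.8618  159.56432]
 [693.318   221.4201 ]
 [597.516   452.89722]]
floor z 2.977227090258612 counter -0.015291463106522745
(362, 220) [499.42773402 -52.34756915 150.        ]
(413, 237) [ 480.16356245 -160.95772575  150.        ]
(503, 262) [ 457.16868826 -347.55762626  150.        ]
```

View pics/crop.png

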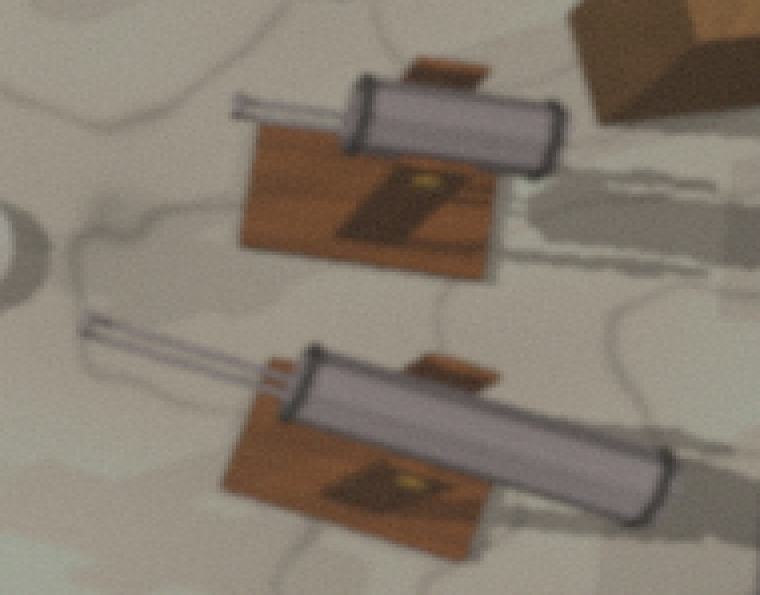

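The crop confirms it: the lower tube, mouth at about (300,380) with wires to (85,325), is the long one on a brown stand. The short tube is above it at (455,125). The measured lengths are 195 and 109 mm (190 and 105 given), and the tray comes out at 162×250 mm, so I start moving.

```bash
cat >> h.py <<'E'
from scipy.spatial.transform import Rotation as Ro
d=np.array([.194,.981,0]);d/=np.linalg.norm(d);piv=np.array([461.4,-236.7,150.])
lat=np.cross([0,0,1],d)
def tube(a):  # columns: tube x,y,z in world at tip angle a
    X=d*np.cos(a)-np.array([0,0,np.sin(a)]);return np.c_[X,lat,np.cross(X,lat)]
def tool(xd,zd):
    return np.c_[xd,np.cross(zd,xd),zd]
def rel(pos,R):
    from bench import r
    s=r.state();C=Ro.from_rotvec(s['eef_rot']).as_matrix()
    w=Ro.from_matrix(C.T@R).as_rotvec()
    print('tcp',s['tcp_pos'].round(1),'turn units',(w/.15).round(2),'shift units BEFORE turn',(C.T@(pos-s['tcp_pos'])/120).round(3),'AFTER turn',(R.T@(pos-s['tcp_pos'])/120).round(3),'q',s['q'].round(2),'t',s['time_s'],'F',s['force'].round(1))
E
python3 - <<'E'
from h import *
R=tool(d,np.array([0,0,-1.]));p=piv+60*d;p[2]=172+73+35
rel(p,R)
E
python3 -m jog '[{"turn":[0,0,0.97],"delta_pos":[0,0,0],"jaw":0},{"turn":[0,0,0.97],"delta_pos":[0,0,0],"jaw":0},{"turn":[0,0,0.97],"delta_pos":[0,0,0],"jaw":0},{"turn":[0,0,0.97],"delta_pos":[0,0,0],"jaw":0},{"turn":[0,0,0.97],"delta_pos":[0,0,0],"jaw":0}]' 60
python3 -m jog '[{"turn":[0,0,0.97],"delta_pos":[0,0,0],"jaw":0},{"turn":[0,0,0.97],"delta_pos":[0,0,0],"jaw":0},{"turn":[0,0,0.97],"delta_pos":[0,0,0],"jaw":0},{"turn":[0,0,0.97],"delta_pos":[0,0,0],"jaw":0},{"turn":[0,0,0.97],"delta_pos":[0,0,0],"jaw":0}]'
python3 - <<'E'
from h import *
R=tool(d,np.array([0,0,-1.]));p=piv+60*d;p[2]=172+73+35
rel(p,R)
E
```

```text
tcp [166.4 523.8 303.1] turn units [-0.01  0.01  9.72] shift units BEFORE turn [-4.207 -4.798  0.199] AFTER turn [-5.241  3.641  0.193] q [ 1.06  0.26  1.54  0.    1.35 -0.2 ] t 0.1 F [-0.2  0.5 -0.4]
time_s: 0.6
tcp_pos: [166.5, 523.9, 303.4]
eef_rot: [1.563, 2.725, -0.002]
force: [-1.1, -0.4, -0.4]
opening: 0.142
grip_force: 0.0
time_s: 1.1
tcp_pos: [166.5, 523.9, 303.4]
eef_rot: [2.43, 1.991, -0.002]
force: [-0.1, 0.1, -0.4]
opening: -0.003
grip_force: 0.0
tcp [166.5 523.9 303.4] turn units [-0.    0.01 -0.02] shift units BEFORE turn [-5.231  3.655  0.199] AFTER turn [-5.241  3.641  0.195] q [ 1.06  0.26  1.54 -0.    1.35  1.26] t 1.1 F [-0.1  0.1 -0.4]
```

```bash
python3 -m jog '[{"turn":[0,0,0],"delta_pos":[-0.262,0.182,0],"jaw":0},{"turn":[0,0,0],"delta_pos":[-0.262,0.182,0],"jaw":0},{"turn":[0,0,0],"delta_pos":[-0.262,0.182,0],"jaw":0},{"turn":[0,0,0],"delta_pos":[-0.262,0.182,0],"jaw":0},{"turn":[0,0,0],"delta_pos":[-0.262,0.182,0],"jaw":0}]' >/dev/null
python3 -m jog '[{"turn":[0,0,0],"delta_pos":[-0.262,0.182,0],"jaw":0},{"turn":[0,0,0],"delta_pos":[-0.262,0.182,0],"jaw":0},{"turn":[0,0,0],"delta_pos":[-0.262,0.182,0],"jaw":0},{"turn":[0,0,0],"delta_pos":[-0.262,0.182,0],"jaw":0},{"turn":[0,0,0],"delta_pos":[-0.262,0.182,0],"jaw":0}]'
python3 -m jog '[{"turn":[0,0,0],"delta_pos":[-0.262,0.182,0],"jaw":0},{"turn":[0,0,0],"delta_pos":[-0.262,0.182,0],"jaw":0},{"turn":[0,0,0],"delta_pos":[-0.262,0.182,0],"jaw":0},{"turn":[0,0,0],"delta_pos":[-0.262,0.182,0],"jaw":0},{"turn":[0,0,0],"delta_pos":[-0.262,0.182,0],"jaw":0}]' >/dev/null
python3 -m jog '[{"turn":[0,0,0],"delta_pos":[-0.262,0.182,0],"jaw":0},{"turn":[0,0,0],"delta_pos":[-0.262,0.182,0],"jaw":0},{"turn":[0,0,0],"delta_pos":[-0.262,0.182,0],"jaw":0},{"turn":[0,0,0],"delta_pos":[-0.262,0.182,0],"jaw":0},{"turn":[0,0,0],"delta_pos":[-0.262,0.182,0],"jaw":0}]'
python3 - <<'E'
from h import *
R=tool(d,np.array([0,0,-1.]));p=piv+60*d;p[2]=172+73+10
rel(p,R)
E
```

```text
time_s: 2.1
tcp_pos: [321.1, 172.4, 303.8]
eef_rot: [2.424, 1.999, 0.0]
force: [0.3, -0.7, -0.2]
opening: 0.001
grip_force: 0.0
time_s: 3.1
tcp_pos: [475.6, -177.9, 303.5]
eef_rot: [-2.424, -1.997, 0.0]
force: [0.7, 0.6, -0.4]
opening: 0.002
grip_force: 0.0
tcp [ 475.6 -177.9  303.5] turn units [-0.   -0.    0.02] shift units BEFORE turn [-0.004 -0.021  0.404] AFTER turn [-0.003 -0.021  0.404] q [-0.58  0.18  1.63  0.    1.33 -0.39] t 3.1 F [ 0.7  0.6 -0.4]
```

```bash
python3 -m jog '[{"turn":[0,0,0],"delta_pos":[0,-0.021,0.2],"jaw":0},{"turn":[0,0,0],"delta_pos":[0,0,0.2],"jaw":0},{"turn":[0,0,0],"delta_pos":[0,0,0.04],"jaw":0},{"turn":[0,0,0],"delta_pos":[0,0,0.04],"jaw":0}]'
python3 -m jog '[{"turn":[0,0,0],"delta_pos":[0,0,0.03],"jaw":0},{"turn":[0,0,0],"delta_pos":[0,0,0.03],"jaw":0},{"turn":[0,0,0],"delta_pos":[0,0,0.03],"jaw":0},{"turn":[0,0,0],"delta_pos":[0,0,0.03],"jaw":0},{"turn":[0,0,0],"delta_pos":[0,0,0.03],"jaw":0}]'
```

```text
time_s: 3.5
tcp_pos: [472.7, -175.8, 245.9]
eef_rot: [-2.423, -1.997, 0.001]
force: [0.6, 0.0, 0.1]
opening: 0.001
grip_force: 0.0
time_s: 4.0
tcp_pos: [473.4, -175.7, 228.6]
eef_rot: [2.423, 1.998, 0.002]
force: [1.6, 3.6, 4.9]
opening: -0.001
grip_force: 2.7
```

```bash
python3 -m jog '[{"turn":[0,0,0],"delta_pos":[0,0,0.03],"jaw":0},{"turn":[0,0,0],"delta_pos":[0,0,0.03],"jaw":0},{"turn":[0,0,0],"delta_pos":[0,0,0.025],"jaw":0}]'
python3 -m jog '[{"turn":[0,0,0],"delta_pos":[0,0,0.02],"jaw":0},{"turn":[0,0,0],"delta_pos":[0,0,0.015],"jaw":0}]'
```

```text
time_s: 4.3
tcp_pos: [473.7, -175.7, 220.8]
eef_rot: [2.423, 1.997, 0.003]
force: [-1.1, 15.5, 38.5]
opening: -0.001
grip_force: 20.5
time_s: 4.5
tcp_pos: [473.9, -175.5, 220.3]
eef_rot: [2.42, 1.996, 0.004]
force: [-13.9, 17.3, 65.4]
opening: -0.003
grip_force: 32.0
```

It is against the stop, so I retreat and look.

```bash
python3 -m jog '[{"turn":[0,0,0],"delta_pos":[0,0,-0.35],"jaw":0},{"turn":[0,0,0],"delta_pos":[0.2,0,-0.35],"jaw":1},{"turn":[0,0,0],"delta_pos":[0.2,0,-0.35],"jaw":1}]'
python3 - <<'E'
from bench import vision
from h import *
for n in("scene","top"):
    c=vision.capture(n);pickle.dump(c,open(f'/tmp/{n}1.pkl','wb'))
    if n=='scene':cv2.imwrite('pics/scene1.png',cv2.resize(c['image'][120:330,130:360],None,fx=2.8,fy=2.8))
    else:cv2.imwrite('pics/top1.png',cv2.resize(c['image'][125:300,320:530],None,fx=3.4,fy=3.4))
T=tube(.46)
for x in(14,99,184):
    P=piv+T@[x,0,-6];print(x,P.round(1),[(proj(pickle.load(open(f'/tmp/{n}1.pkl','rb')),P)).round(1).tolist() for n in('scene','top')])
P=piv+T@[135,0,-6]
rel(P+T[:,2]*(53.9+8+60),tool(T[:,0],-T[:,2]))
E
```

```text
time_s: 4.8
tcp_pos: [481.4, -129.2, 340.5]
eef_rot: [-2.425, -1.995, 0.003]
force: [0.7, -0.6, 0.2]
opening: 0.333
grip_force: 0.0
14 [ 463.3 -227.   138.4] [[245.4, 202.9], [442.7, 250.9]]
99 [ 478.1 -152.3  100.7] [[266.7, 231.8], [404.3, 241.8]]
184 [492.9 -77.6  62.9] [[289.1, 262.2], [369.2, 233.5]]
tcp [ 483.9 -128.3  345.4] turn units [ 0.07 -3.05  0.02] shift units BEFORE turn [ 0.518 -0.018  1.26 ] AFTER turn [ 1.021 -0.009  0.903] q [-0.48  0.14  1.58 -0.    1.41 -0.29] t 4.9 F [ 1.2 -0.3 -0.4]
```

View pics/scene1.png

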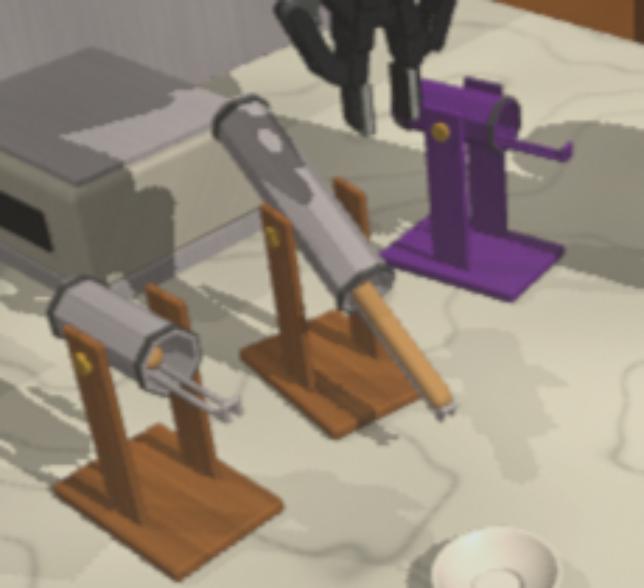

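View pics/top1.png

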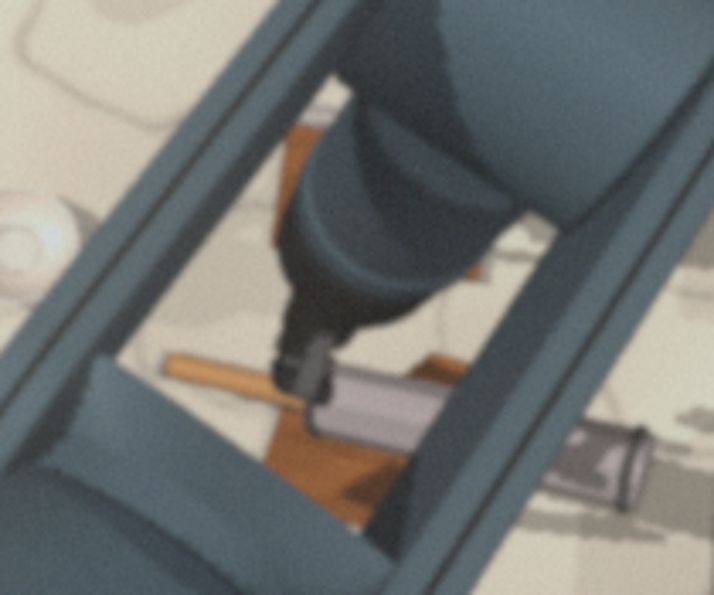

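The tube is tipped and the pin lies against the stop. Its end is at about (289,264) in the scene view and (368,232) in the top view, within 2 px of my prediction. Next I tilt the tool square to the tube and approach.

```bash
python3 -m jog '[{"turn":[0.02,-0.76,0],"delta_pos":[0,0,0],"jaw":1},{"turn":[0.02,-0.76,0],"delta_pos":[0,0,0],"jaw":1},{"turn":[0.02,-0.76,0],"delta_pos":[0,0,0],"jaw":1},{"turn":[0.01,-0.77,0.02],"delta_pos":[0,0,0],"jaw":1}]'
python3 -m jog '[{"turn":[0,0,0],"delta_pos":[0.255,0,0.226],"jaw":1},{"turn":[0,0,0],"delta_pos":[0.255,0,0.226],"jaw":1},{"turn":[0,0,0],"delta_pos":[0.255,0,0.226],"jaw":1},{"turn":[0,0,0],"delta_pos":[0.255,-0.009,0.226],"jaw":1},{"turn":[0,0,0],"delta_pos":[0,0,0],"jaw":1}]'
python3 - <<'E'
from h import *
T=tube(.46)
P=piv+T@[135,0,-6]
rel(P+T[:,2]*(53.9+8),tool(T[:,0],-T[:,2]))
E
```

```text
time_s: 5.3
tcp_pos: [481.9, -129.6, 339.2]
eef_rot: [2.169, 1.784, -0.521]
force: [-0.3, 0.2, -0.5]
opening: 1.001
grip_force: 0.0
time_s: 5.8
tcp_pos: [488.3, -66.4, 182.6]
eef_rot: [2.174, 1.796, -0.527]
force: [-0.8, -0.2, -0.1]
opening: 1.001
grip_force: 0.0
tcp [488.3 -66.4 182.6] turn units [-0.13 -0.01  0.06] shift units BEFORE turn [-0.042  0.063  0.414] AFTER turn [-0.041  0.055  0.415] q [-0.11  0.36  1.8  -0.51  1.1   0.34] t 5.8 F [-0.8 -0.2 -0.1]
```

```bash
python3 -m jog '[{"turn":[-0.13,0,0.06],"delta_pos":[-0.04,0.055,0.1],"jaw":1},{"turn":[0,0,0],"delta_pos":[0,0,0],"jaw":1},{"turn":[0,0,0],"delta_pos":[0,0,0],"jaw":1}]'
python3 - <<'E'
from h import *
T=tube(.46)
P=piv+T@[135,0,-6]
rel(P+T[:,2]*(53.9+8),tool(T[:,0],-T[:,2]))
E
```

```text
time_s: 6.1
tcp_pos: [496.4, -79.2, 180.8]
eef_rot: [2.168, 1.772, -0.494]
force: [-0.0, 0.5, 0.5]
opening: 1.002
grip_force: 0.0
tcp [496.4 -79.2 180.8] turn units [ 0.07 -0.01 -0.05] shift units BEFORE turn [ 0.033 -0.035  0.36 ] AFTER turn [ 0.034 -0.031  0.361] q [-0.13  0.36  1.81 -0.53  1.06  0.35] t 6.1 F [-0.   0.5  0.5]
```

```bash
python3 -m jog '[{"turn":[0.07,0,-0.05],"delta_pos":[0.033,-0.033,0.05],"jaw":1},{"turn":[0,0,0],"delta_pos":[0,0,0],"jaw":1},{"turn":[0,0,0],"delta_pos":[0,0,0],"jaw":1},{"turn":[0,0,0],"delta_pos":[0,0,0],"jaw":1}]'
python3 - <<'E'
from h import *
T=tube(.46)
P=piv+T@[135,0,-6]
rel(P+T[:,2]*(53.9+8),tool(T[:,0],-T[:,2]))
E
```

```text
time_s: 6.5
tcp_pos: [492.8, -76.6, 172.9]
eef_rot: [2.168, 1.784, -0.505]
force: [-0.4, -0.0, -0.4]
opening: 1.0
grip_force: 0.0
tcp [492.8 -76.6 172.9] turn units [ 0.   -0.02  0.01] shift units BEFORE turn [-0.009  0.002  0.309] AFTER turn [-0.008  0.002  0.309] q [-0.13  0.37  1.81 -0.53  1.06  0.36] t 6.5 F [-0.4 -0.  -0.4]
```

Converged. I go down 37 mm and close.

```bash
python3 -m jog '[{"turn":[0,0,0],"delta_pos":[0,0,0.1],"jaw":1},{"turn":[0,0,0],"delta_pos":[0,0,0.1],"jaw":1},{"turn":[0,0,0],"delta_pos":[0,0,0.11],"jaw":1},{"turn":[0,0,0],"delta_pos":[0,0,0],"jaw":1},{"turn":[0,0,0],"delta_pos":[0,0,0],"jaw":1}]'
python3 - <<'E'
from h import *
from bench import vision
T=tube(.46)
P=piv+T@[135,0,-6]
rel(P+T[:,2]*(53.9+8),tool(T[:,0],-T[:,2]))
c=vision.capture('scene');cv2.imwrite('pics/scene2.png',cv2.resize(c['image'][150:330,180:360],None,fx=3.3,fy=3.3))
E
```

```text
time_s: 7.0
tcp_pos: [489.0, -93.2, 138.5]
eef_rot: [2.169, 1.784, -0.507]
force: [0.2, 0.9, -0.6]
opening: 0.997
grip_force: 0.0
tcp [489.  -93.2 138.5] turn units [-0.01 -0.02  0.01] shift units BEFORE turn [-0.009  0.006 -0.011] AFTER turn [-0.009  0.006 -0.011] q [-0.16  0.41  1.86 -0.56  0.97  0.38] t 7.0 F [ 0.2  0.9 -0.6]
```

View pics/scene2.png

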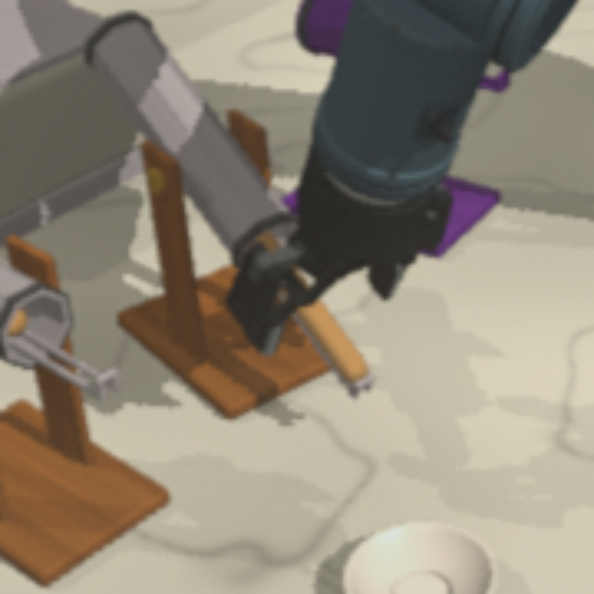

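The fingers at (262,320) and (388,280) straddle the exposed pin, which runs to (355,375). I close on it.

```bash
python3 -m jog '[{"turn":[0,0,0],"delta_pos":[0,0,0],"jaw":0},{"turn":[0,0,0],"delta_pos":[0,0,0],"jaw":0},{"turn":[0,0,0],"delta_pos":[0,0,0],"jaw":0},{"turn":[0,0,0],"delta_pos":[0,0,0],"jaw":0},{"turn":[0,0,0],"delta_pos":[0,0,0],"jaw":0}]' 60
python3 -m jog '[{"turn":[0,0,0],"delta_pos":[0,0,0],"jaw":0},{"turn":[0,0,0],"delta_pos":[0,0,0],"jaw":0},{"turn":[0,0,0],"delta_pos":[0,0,0],"jaw":0}]'
```

```text
time_s: 7.55
tcp_pos: [491.3, -92.9, 139.9]
eef_rot: [2.166, 1.783, -0.5]
force: [1.8, 0.1, -0.1]
opening: 0.185
grip_force: 58.4
time_s: 7.85
tcp_pos: [491.0, -92.9, 139.9]
eef_rot: [2.167, 1.783, -0.501]
force: [5.6, -0.6, 1.3]
opening: 0.187
grip_force: 59.4
```

```bash
python3 -m jog '[{"turn":[0,0,0],"delta_pos":[0,0,-0.04],"jaw":0},{"turn":[0,0,0],"delta_pos":[0,0,-0.04],"jaw":0},{"turn":[0,0,0],"delta_pos":[0,0,-0.034],"jaw":0},{"turn":[0,0,0],"delta_pos":[0,0,0],"jaw":0},{"turn":[0,0,0],"delta_pos":[0,0,0],"jaw":0}]'
python3 - <<'E'
from h import *
T=tube(.46)
P=piv+T@[135,0,-6+13.5]
rel(P+T[:,2]*(53.9+8),tool(T[:,0],-T[:,2]))
E
```

```text
time_s: 8.35
tcp_pos: [489.9, -86.8, 151.3]
eef_rot: [2.169, 1.784, -0.507]
force: [0.6, 0.1, 0.7]
opening: 0.186
grip_force: 59.3
tcp [489.9 -86.8 151.3] turn units [-0.01 -0.02  0.01] shift units BEFORE turn [-0.01   0.009 -0.004] AFTER turn [-0.01   0.009 -0.004] q [-0.15  0.4   1.84 -0.55  1.    0.37] t 8.35 F [0.6 0.1 0.7]
```

```bash
python3 -m jog '[{"turn":[0,0,0],"delta_pos":[0.1,0,0],"jaw":0},{"turn":[0,0,0],"delta_pos":[0.1,0,0],"jaw":0},{"turn":[0,0,0],"delta_pos":[0.1,0,0],"jaw":0},{"turn":[0,0,0],"delta_pos":[0,0,0],"jaw":0}]'
python3 -m jog '[{"turn":[0,0,0],"delta_pos":[0.15,0,0],"jaw":0},{"turn":[0,0,0],"delta_pos":[0.15,0,0],"jaw":0},{"turn":[0,0,0],"delta_pos":[0.15,0,0],"jaw":0},{"turn":[0,0,0],"delta_pos":[0,0,0],"jaw":0}]'
python3 - <<'E'
from h import *
T=tube(.46)
P=piv+T@[225,0,-6+13.5]
rel(P+T[:,2]*(53.9+8),tool(T[:,0],-T[:,2]))
E
```

```text
time_s: 8.75
tcp_pos: [496.4, -53.5, 134.3]
eef_rot: [2.168, 1.787, -0.507]
force: [0.3, 0.5, 0.3]
opening: 0.185
grip_force: 58.9
time_s: 9.15
tcp_pos: [505.8, -6.2, 110.6]
eef_rot: [2.167, 1.787, -0.507]
force: [-0.0, -0.1, 1.1]
opening: 0.187
grip_force: 59.0
tcp [505.8  -6.2 110.6] turn units [-0.01 -0.02  0.03] shift units BEFORE turn [-0.024  0.009 -0.004] AFTER turn [-0.024  0.009 -0.004] q [ 0.01  0.5   1.81 -0.54  1.01  0.53] t 9.15 F [-0.  -0.1  1.1]
```

```bash
python3 -m jog '[{"turn":[0,0,0],"delta_pos":[0,0,-0.3],"jaw":0},{"turn":[0,0,0],"delta_pos":[0,0,-0.3],"jaw":0},{"turn":[0,0,0],"delta_pos":[0,0,-0.3],"jaw":0},{"turn":[0,0,0],"delta_pos":[0,0,-0.3],"jaw":0},{"turn":[0,0,0],"delta_pos":[0,0,0],"jaw":0}]'
cat >> h.py <<'E'
ty=np.array([-.382,.924,0]);ty/=np.linalg.norm(ty);tc=np.array([570.7,306.2,0])
def place(h):
    p=tc+36*ty;p[2]=h+61.9;rel(p,tool(ty,np.array([0,0,-1.])))
E
python3 -c "
from h import *;place(150)"
```

```text
time_s: 9.65
tcp_pos: [520.8, 55.8, 245.8]
eef_rot: [2.166, 1.781, -0.494]
force: [0.7, -0.2, -0.5]
opening: 0.183
grip_force: 59.0
tcp [520.8  55.8 245.8] turn units [-0.83  2.96 -3.84] shift units BEFORE turn [ 2.259 -0.158 -0.793] AFTER turn [2.069 1.181 0.282] q [ 0.12  0.37  1.61 -0.45  1.34  0.46] t 9.65 F [ 0.7 -0.2 -0.5]
```

```bash
python3 -m jog '[{"turn":[-0.14,0.49,-0.64],"delta_pos":[0,0,0],"jaw":0},{"turn":[-0.14,0.49,-0.64],"delta_pos":[0,0,0],"jaw":0},{"turn":[-0.14,0.49,-0.64],"delta_pos":[0,0,0],"jaw":0},{"turn":[-0.14,0.49,-0.64],"delta_pos":[0,0,0],"jaw":0},{"turn":[-0.14,0.49,-0.64],"delta_pos":[0,0,0],"jaw":0}]'>/dev/null
python3 -m jog '[{"turn":[-0.13,0.5,-0.64],"delta_pos":[0,0,0],"jaw":0},{"turn":[0,0,0],"delta_pos":[0.25,0.15,0],"jaw":0},{"turn":[0,0,0],"delta_pos":[0.25,0.15,0],"jaw":0},{"turn":[0,0,0],"delta_pos":[0.25,0.15,0],"jaw":0},{"turn":[0,0,0],"delta_pos":[0.25,0.15,0],"jaw":0}]'
python3 -m jog '[{"turn":[0,0,0],"delta_pos":[0.25,0.15,0],"jaw":0},{"turn":[0,0,0],"delta_pos":[0.25,0.15,0],"jaw":0},{"turn":[0,0,0],"delta_pos":[0.25,0.15,0],"jaw":0},{"turn":[0,0,0],"delta_pos":[0,0,0],"jaw":0},{"turn":[0,0,0],"delta_pos":[0,0,0],"jaw":0}]'
python3 -c "
from h import *;place(100)"
```

```text
time_s: 10.65
tcp_pos: [539.2, 193.0, 239.4]
eef_rot: [-1.746, -2.603, 0.015]
force: [1.0, -1.7, 0.4]
opening: 0.185
grip_force: 59.0
time_s: 11.15
tcp_pos: [554.6, 296.5, 238.6]
eef_rot: [-1.743, -2.605, 0.016]
force: [-0.1, -0.8, -0.8]
opening: 0.191
grip_force: 59.0
tcp [554.6 296.5 238.6] turn units [-0.08 -0.   -0.  ] shift units BEFORE turn [0.323 0.162 0.637] AFTER turn [0.323 0.155 0.639] q [ 0.31  0.45  1.42 -0.    1.29 -0.08] t 11.15 F [-0.1 -0.8 -0.8]
```

Align over the tray at 100 mm, then look.

```bash
python3 -m jog '[{"turn":[-0.08,0,0],"delta_pos":[0.16,0.08,0.2],"jaw":0},{"turn":[0,0,0],"delta_pos":[0.16,0.075,0.2],"jaw":0},{"turn":[0,0,0],"delta_pos":[0,0,0.24],"jaw":0},{"turn":[0,0,0],"delta_pos":[0,0,0],"jaw":0},{"turn":[0,0,0],"delta_pos":[0,0,0],"jaw":0}]'
python3 - <<'E'
from h import *
from bench import vision
place(50)
c=vision.capture('scene');cv2.imwrite('pics/scene3.png',cv2.resize(c['image'][230:480,300:580],None,fx=2.4,fy=2.4))
E
```

```text
time_s: 11.65
tcp_pos: [557.5, 337.8, 162.8]
eef_rot: [-1.75, -2.609, 0.0]
force: [0.2, 0.2, -0.4]
opening: 0.185
grip_force: 59.0
tcp [557.5 337.8 162.8] turn units [-0.   -0.   -0.02] shift units BEFORE turn [0.014 0.001 0.424] AFTER turn [0.015 0.001 0.424] q [ 0.37  0.55  1.45  0.    1.14 -0.02] t 11.65 F [ 0.2  0.2 -0.4]
```

View pics/scene3.png

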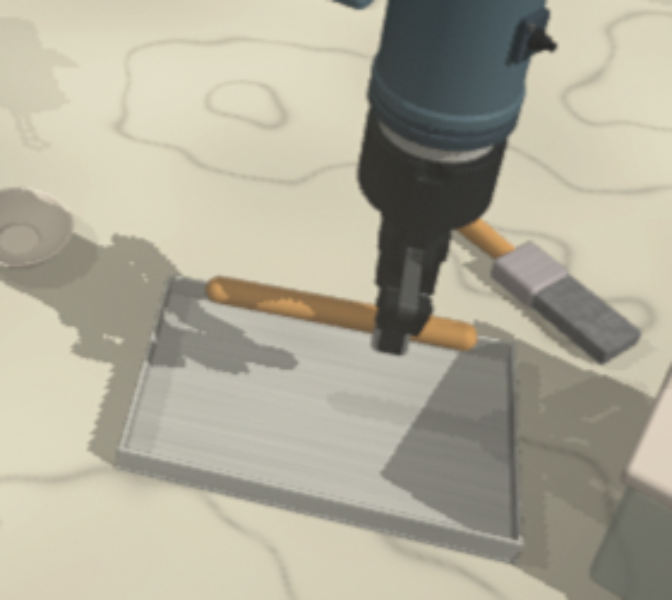

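The pin is held level from (215,290) to (470,335), parallel to the tray's long side and over the tray. I lower it.

```bash
python3 -m jog '[{"turn":[0,0,0],"delta_pos":[0.014,0,0.2],"jaw":0},{"turn":[0,0,0],"delta_pos":[0,0,0.2],"jaw":0},{"turn":[0,0,0],"delta_pos":[0,0,0.15],"jaw":0},{"turn":[0,0,0],"delta_pos":[0,0,0],"jaw":0},{"turn":[0,0,0],"delta_pos":[0,0,0],"jaw":0}]'
python3 -c "
from h import *;place(15)"
```

```text
time_s: 12.2
tcp_pos: [558.1, 340.8, 98.8]
eef_rot: [1.748, 2.608, 0.006]
force: [0.9, -0.5, -0.2]
opening: 0.188
grip_force: 59.0
tcp [558.1 340.8  98.8] turn units [ 0.03 -0.   -0.02] shift units BEFORE turn [-0.007 -0.014  0.182] AFTER turn [-0.007 -0.013  0.182] q [ 0.38  0.62  1.5   0.    1.01 -0.01] t 12.2 F [ 0.9 -0.5 -0.2]
```

```bash
python3 -m jog '[{"turn":[0,0,0],"delta_pos":[0,0,0.07],"jaw":0},{"turn":[0,0,0],"delta_pos":[0,0,0.04],"jaw":0},{"turn":[0,0,0],"delta_pos":[0,0,0.04],"jaw":0},{"turn":[0,0,0],"delta_pos":[0,0,0],"jaw":0},{"turn":[0,0,0],"delta_pos":[0,0,0],"jaw":0}]'
python3 -m jog '[{"turn":[0,0,0],"delta_pos":[0,0,0.015],"jaw":0},{"turn":[0,0,0],"delta_pos":[0,0,0.015],"jaw":0},{"turn":[0,0,0],"delta_pos":[0,0,0],"jaw":0}]'
```

```text
time_s: 12.7
tcp_pos: [557.0, 341.1, 78.9]
eef_rot: [1.748, 2.61, 0.003]
force: [0.2, 0.8, -0.2]
opening: 0.184
grip_force: 59.0
time_s: 13.0
tcp_pos: [557.3, 341.3, 76.1]
eef_rot: [1.748, 2.609, 0.004]
force: [-1.8, -0.5, 3.5]
opening: 0.184
grip_force: 61.3
```

It touches the floor lightly, so I open partway and rise.

```bash
python3 -m jog '[{"turn":[0,0,0],"delta_pos":[0,0,0],"jaw":0.25},{"turn":[0,0,0],"delta_pos":[0,0,0],"jaw":0.35},{"turn":[0,0,0],"delta_pos":[0,0,0],"jaw":0.45},{"turn":[0,0,0],"delta_pos":[0,0,0],"jaw":0.55},{"turn":[0,0,0],"delta_pos":[0,0,0],"jaw":0.55}]'
python3 -m jog '[{"turn":[0,0,0],"delta_pos":[0,0,-0.1],"jaw":0.55},{"turn":[0,0,0],"delta_pos":[0,0,-0.3],"jaw":0.55},{"turn":[0,0,0],"delta_pos":[0,0,-0.4],"jaw":0.55},{"turn":[0,0,0],"delta_pos":[0,0,-0.4],"jaw":0.55},{"turn":[0,0,0],"delta_pos":[0,0,0],"jaw":0.55}]'
python3 - <<'E'
from h import *
from bench import vision
c=vision.capture('scene');cv2.imwrite('pics/scene4.png',c['image'])
W=cloud(c);h=cv2.cvtColor(c['image'],cv2.COLOR_BGR2HSV)
m=(h[...,1]>110)&(h[...,0]<25);m[:300]=0;m[:,:350]=0;m[:,525:]=0
p=W[m];p=p[(p[:,2]<40)];q=p-tc;tx=np.array([ty[1],-ty[0],0])
a,b=q@tx,q@ty;k=(abs(a)<80)&(abs(b)<125);print(k.sum(),'trayx',np.percentile(a[k],[2,98]),'trayy',np.percentile(b[k],[2,98]),'z',np.percentile(q[k,2],[50,98]))
E
```

```text
time_s: 13.5
tcp_pos: [557.0, 341.1, 75.2]
eef_rot: [1.748, 2.61, 0.003]
force: [-0.4, -0.2, -0.2]
opening: 0.552
grip_force: 0.0
time_s: 14.0
tcp_pos: [560.3, 342.4, 229.1]
eef_rot: [1.743, 2.602, 0.024]
force: [0.7, 0.4, -0.1]
opening: 0.549
grip_force: 0.0
1009 trayx [-0.19538654 12.55038737] trayy [-72.33564062  82.51120524] z [17.69302373 21.44214906]
```

View pics/scene4.png

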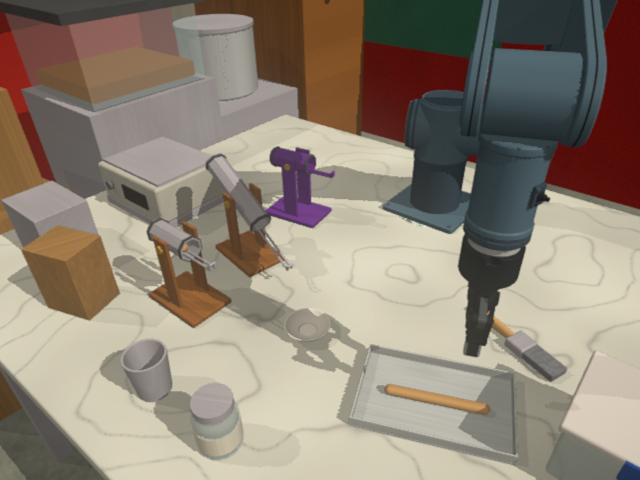

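The pin lies flat in the tray from (388,389) to (488,408) with its top at about 21 mm, and the short tube at (175,240) is still level. The gripper is clear, so I hand in.

```bash
python3 -m jog '[{"turn":[0,0,0],"delta_pos":[0,0,0],"jaw":0.55},{"turn":[0,0,0],"delta_pos":[0,0,0],"jaw":0.55},{"turn":[0,0,0],"delta_pos":[0,0,0],"jaw":0.55}]' >/dev/null; python3 -c "
from bench import r;print(r.finish_job())"
```

```text
the job is handed in; nothing more can be done
None
```

I handed the job in at about 14 s: the dough pin was lowered in the gripper and lies flat in the tray, the long tube is tipped to its stop and the short tube is still level; no verdict was returned.

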